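Pack the painted wind bells

ROBOT

A 7-joint arm with a two-finger parallel gripper is mounted at the origin on the work surface. World frame = base frame: x ahead of the robot, y to its left, z up, the work surface at z = 0. Lengths are in m, angles in rad, forces in N, time in s.
With the tool pointing down it reaches from about 0.4 to 0.85 m from the base axis. Payload 4.5 kg.
Tool frame: the origin (TCP) lies at the very end of the fingers, on their centre line; the grasp point (between the pads) lies 19 mm behind it; z points along the fingers, y is the line along which they close (so a half turn about z gives the same grasp; the last joint's range is limited). The gripper opens to 88 mm and grips with 3 to 60 N. Pads are 18 mm wide; open, the fingers measure 123 mm over their backs; the gripper's body (75 mm by 187 mm) begins 45 mm behind the grasp point.
Start: joints at [-1.28, 0.689, -0.195, 1.565, 0.157, 0.902, -0.215], TCP at [0.159, 0.605, 0.216] pointing down, gripper open.
Joint ranges: [-3.01, 3.01], [-0.46, 2.08], [-1.47, 1.51], [0.13, 2.56], [-1, 4.14], [0.04, 2.09], [-2.66, 2.66]. Speed limits (rad/s): [2.57, 2.57, 3.14, 3.14, 3.14, 3.14, 3.14].

INTERFACE

Orientations are given as a unit quaternion [x, y, z, w].
In Python, from plant import r gives the robot as it stands. The module is installed in compiled form; this text tells all that it offers.
- The arm moves only by the tool step_arm, never from a script. Its argument "increments" is a list of rows, each a list of 2 entries, a list of its own where there are three numbers: the shift along the world's x, y, z in cm, then the turn, a rotation vector about the world's x, y, z in degrees. A call has exactly 10 rows; each row shifts and turns the commanded pose from where the row before left it; what a row does not reach is not made up. A row lasts 1/10 s, in which the tool goes at most 50 mm and 8.59 degrees, less where a joint would pass 70% of its speed; a pose out of reach is approached as far as the arm can. A call is refused whole if a number of a shift passes 5 or a number of a turn 8.59, either way. A call with a gripper value outside its range is refused whole. "fingers" is the opening, from 0 (shut) to 1 (fully open), set as the call begins (left out, the last holds). The fingers move at their own pace and stop on an object; "grip_force" is the grip in N (left out, the last holds). Time passes only in rows, so rows that do not move let the fingers close, or fill a call up. It gives the time, the measured TCP pose, the force, the opening and the grip force at its end, in the units of the state.
- r.get_state(): the state, without advancing time (a new reading comes with each control period).
- r.snapshot(name): name is "scene" or "top"; returns (picture, depth): 400x640x3 uint8, red, green, blue; 400x640 float32, m along the optical axis (not along the pixel's ray), 0 where there is no reading.
- r.calibration(name): a dict with "fov_y" (degrees; the focal length in pixels is half the picture's height over the tangent of half this angle, whatever the lens; pixels are square), "cx", "cy" (the principal point, pixels), "R" (3x3) and "t" (3): a world point X has camera coordinates R X + t. Camera axes: x right, y down, z forward; pixel columns grow to the right and rows downward; lengths in m; the calibration is good to about 2 mm. A picture is of the moment at which its call begins. calibration takes no time and is no camera call.
- r.finish_job(): hands the job in; it is judged then, once.
The state is a dict: "clock": time; "q": joint angles; "qd": joint speeds; "joint_torque": joint torques, N m; "tool_pos": TCP position; "eef_rot": TCP orientation; "contact_force": force on the tool from outside, world axes, zero at the start; "moment": the same for the moment, N m; "opening": opening from 0.0 (shut) to 1.0 (fully open); "finger_force": force on a finger pad.
Only numpy, scipy, OpenCV 4.12 (cv2) and the standard library are available. Lean on these libraries where they do the work, as an engineer would, in place of code of your own. Each camera call takes 0.05 s, during which the arm holds its last target. There are 200 camera calls.

TASK

The painted glass wind bells are dry: pack each of the four into the gift box lined in its own colour, standing upright on the floor of the box, knob up. They are glass, so set each one down rather than letting it drop, and do not knock any over; leave the two unpainted clear bells standing where they are.

Things in the scene. Friction and masses are not known exactly. Their poses are not given: they have to be found in the camera images.
- bell_red: Loose glass wind bell painted red with white leaves, clear knob, 50 to 100 g; stands mouth down. Dome 52 mm tall, 60 mm across at its widest (26 mm up), 52 mm across at the flat rim it stands on; on top an upright round glass knob, 15 mm across, from 52 to 72 mm above the rim: grip it there, from above. Origin: on its axis at the rim (underside); z up; yaw is of no matter.
- bell_blue: Loose glass wind bell painted blue with white leaves, clear knob, 50 to 100 g; stands mouth down. Dome 52 mm tall, 60 mm across at its widest (26 mm up), 52 mm across at the flat rim it stands on; on top an upright round glass knob, 15 mm across, from 52 to 72 mm above the rim: grip it there, from above. Origin: on its axis at the rim (underside); z up; yaw is of no matter.
- bell_green: Loose glass wind bell painted green with white leaves, clear knob, 50 to 100 g; stands mouth down. Dome 52 mm tall, 60 mm across at its widest (26 mm up), 52 mm across at the flat rim it stands on; on top an upright round glass knob, 15 mm across, from 52 to 72 mm above the rim: grip it there, from above. Origin: on its axis at the rim (underside); z up; yaw is of no matter.
- bell_yellow: Loose glass wind bell painted yellow with white leaves, clear knob, 50 to 100 g; stands mouth down. Dome 52 mm tall, 60 mm across at its widest (26 mm up), 52 mm across at the flat rim it stands on; on top an upright round glass knob, 15 mm across, from 52 to 72 mm above the rim: grip it there, from above. Origin: on its axis at the rim (underside); z up; yaw is of no matter.
- bell_clear0: Unpainted bell of clear colourless glass, of the same shape and size as the painted ones, standing loose among them; it stays where it is. Origin: on its axis at the rim; z up. All six bells stand on a thin pale blue mat on the robot's left, axes at least 90 mm apart.
- bell_clear1: Unpainted bell of clear colourless glass, of the same shape and size as the painted ones, standing loose among them; it stays where it is. Origin: on its axis at the rim; z up. Also on the mat: two small paint pots, 37 mm across and 32 mm tall, of no concern; nothing else stands on the mat or between it and the boxes.
- box_red: Open lower half of a brown card gift box, floor liner and outside band red; fixed, on the robot's right. 92 mm square outside, 86 mm inside, 30 mm high, walls and floor 3 mm thick: a bell in it stands with its rim 3 mm above the table, 13 mm of room all round if centred. Origin: centre of its underside; x, y along its sides (turned up to 0.25 rad), z up.
- box_blue: Open lower half of a brown card gift box, floor liner and outside band blue; fixed, on the robot's right. 92 mm square outside, 86 mm inside, 30 mm high, walls and floor 3 mm thick: a bell in it stands with its rim 3 mm above the table, 13 mm of room all round if centred. Origin: centre of its underside; x, y along its sides (turned up to 0.25 rad), z up.
- box_green: Open lower half of a brown card gift box, floor liner and outside band green; fixed, on the robot's right. 92 mm square outside, 86 mm inside, 30 mm high, walls and floor 3 mm thick: a bell in it stands with its rim 3 mm above the table, 13 mm of room all round if centred. Origin: centre of its underside; x, y along its sides (turned up to 0.25 rad), z up.
- box_yellow: Open lower half of a brown card gift box, floor liner and outside band yellow; fixed, on the robot's right. 92 mm square outside, 86 mm inside, 30 mm high, walls and floor 3 mm thick: a bell in it stands with its rim 3 mm above the table, 13 mm of room all round if centred. Origin: centre of its underside; x, y along its sides (turned up to 0.25 rad), z up.
Mind the look-alikes: they are no part of the job. What is shaped like the box_yellow but pink is not meant.

How it is judged:
By the outcome, as a careful person would: the job done as asked, in the order asked, and still so for the second after the job is handed in, with the robot touching nothing.
It also fails if it takes over 102 s, if anything falls off the work surface, if the arm or the gripper's body presses on something with over 40 N, if the wrist force passes 120 N, or if a joint passes its speed limit or range.

## Working session

There is one attempt and no reset: what is moved stays moved. The work goes in short steps, Python scripts to look and compute and a tool call to move; the robot and the scene stay as the last step left them, time stands still between calls to the robot, and variables do not carry over. Pictures are saved under pics/ and viewed, at most 14 in all, crops included, and the job is handed in when it is done.

Besides the shell and the picture viewer there is one more tool, called after "Emit:" as name(argument=value, ...), one argument or row to a line, values as JSON. step_arm: Moves the arm, as the interface text tells. Its arguments: {"type":"object","properties":{"increments":{"type":"array","items":{"type":"array"}},"fingers":{"type":"number"},"grip_force":{"type":"number"}},"required":["increments"]}

```bash
mkdir -p pics; python3 - <<'E'
from plant import r
import cv2,numpy as np
for n in("top","scene"):
    p,d=r.snapshot(n); cv2.imwrite(f"pics/{n}0.png",p[:,:,::-1]); np.savez(f"{n}0.npz",p=p,d=d)
    print(n,r.calibration(n))
s=r.get_state();print({k:np.round(v,3) for k,v in s.items()})
E
```

```text
top {'fov_y': 47.4771373602327, 'cx': 321.79022955956106, 'cy': 197.59612425194695, 'R': array([[ 0.0277163 , -0.99960336, -0.00499378],
       [-0.98118918, -0.02625026, -0.19125564],
       [ 0.1910487 ,  0.01020074, -0.98152755]]), 't': array([-0.03266332,  0.49696229,  1.44034802])}
scene {'fov_y': 43.43363805197582, 'cx': 321.5415580466571, 'cy': 206.0042622112934, 'R': array([[-0.34420987,  0.93873421, -0.01725269],
       [ 0.56566808,  0.1926799 , -0.80180676],
       [-0.74935919, -0.2857491 , -0.5973343 ]]), 't': array([ 0.21218155, -0.24397166,  1.95961677])}
{'clock': np.float64(0.1), 'q': array([-1.28 ,  0.69 , -0.195,  1.566,  0.157,  0.903, -0.215]), 'qd': array([-0.001, -0.002, -0.001, -0.002,  0.001, -0.   , -0.001]), 'joint_torque': array([-3.0000e-03, -5.2851e+01, -1.2710e+00, -1.5384e+01, -5.3000e-02,
        2.0000e-03,  0.0000e+00]), 'tool_pos': array([0.159, 0.604, 0.215]), 'eef_rot': array([ 0.128,  0.992, -0.001, -0.   ]), 'contact_force': array([ 0.378, -0.16 , -0.069]), 'moment': array([ 0.05 ,  0.016, -0.001]), 'finger_force': np.float64(0.0), 'opening': np.float64(0.997)}
```

View pics/top0.png

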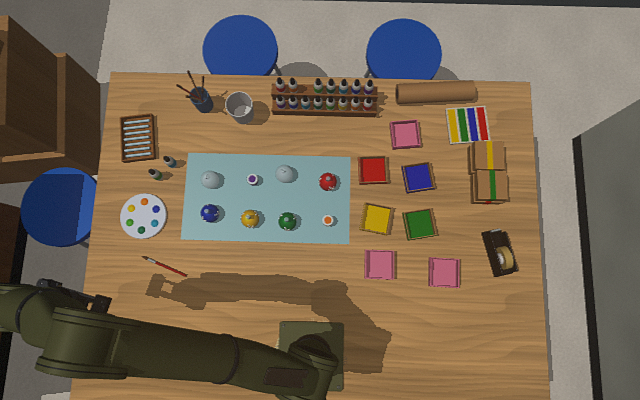

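View pics/scene0.png

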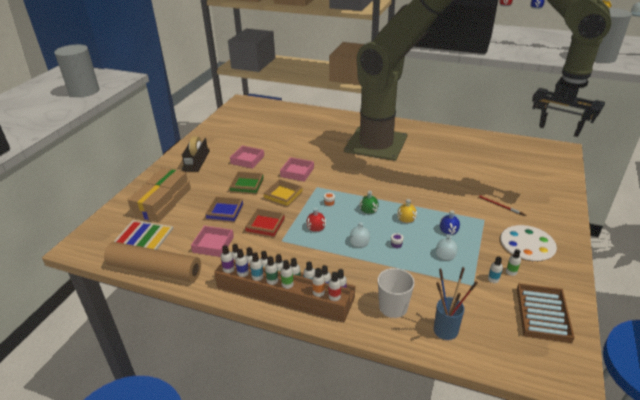

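The top view shows bells: blue (209,213), yellow (250,218), green (287,221), red (328,181), clear (212,179) and (286,173). Boxes: red (374,170), blue (418,177), yellow (377,219), green (420,223). The pink trays are decoys.

```bash
cat > h.py <<'E'
import numpy as np,cv2
from plant import r
def ray(n,uv,z):
    c=r.calibration(n);f=200/np.tan(np.radians(c["fov_y"]/2));R=c["R"];C=-R.T@c["t"]
    d=R.T@np.array([(uv[0]-c["cx"])/f,(uv[1]-c["cy"])/f,1]);return C+d*(z-C[2])/d[2],C
def proj(n,X):
    c=r.calibration(n);f=200/np.tan(np.radians(c["fov_y"]/2));p=c["R"]@np.array(X)+c["t"]
    return np.array([c["cx"]+f*p[0]/p[2],c["cy"]+f*p[1]/p[2]])
HUE=dict(red=(0,8),blue=(112,130),green=(45,75),yellow=(18,28))
def comp(p,col,near,rad=30):
    h=cv2.cvtColor(p,cv2.COLOR_RGB2HSV);lo,hi=HUE[col]
    m=((h[...,0]>=lo)&(h[...,0]<=hi)|((col=="red")&(h[...,0]>172)))&(h[...,1]>150)&(h[...,2]>40)
    k=np.zeros(m.shape,np.uint8);cv2.circle(k,tuple(int(round(v)) for v in near),rad,1,-1);m=(m&(k>0)).astype(np.uint8)
    n,l,s,c=cv2.connectedComponentsWithStats(m)
    i=1+np.argmax(s[1:,4]);return (l==i),cv2.minEnclosingCircle(cv2.convexHull(np.argwhere(l==i)[:,::-1].astype(np.float32)))
E
python3 - <<'E'
from h import *
T=np.load("top0.npz")["p"];S=np.load("scene0.npz")["p"]
bt=dict(red=(328,181),blue=(209,213),green=(287,221),yellow=(250,218));bs=dict(red=(316,222),blue=(450,224),green=(370,204),yellow=(407,212))
xt=dict(red=(374,170),blue=(418,177),green=(420,223),yellow=(377,219));xs=dict(red=(265,222),blue=(225,208),green=(247,183),yellow=(283,193))
for c in bt:
  for n,I,D,X in(("top",T,bt,xt),("scene",S,bs,xs)):
    m,(o,R)=comp(I,c,D[c],14); P,_=ray(n,o,.028)
    m2,_=comp(I,c,X[c],18); pts=np.argwhere(m2)[:,::-1].astype(np.float32);rect=cv2.minAreaRect(pts)
    Q,C=ray(n,rect[0],.003);k=(C-Q)/(C[2]-.003)*.0135
    print(c,n,"bell",P.round(4),round(R,1),m.sum(),"box",Q.round(4),(Q+k*1)[:2].round(4),np.round(rect[1],1),round(rect[2]))
for u in((212,179),(286,173)):print("clear",ray("top",u,.028)[0].round(3))
for n,I in(("top",T),("scene",S)):
  a=I[140:260,180:445] if n=="top" else I[160:270,190:480]
  cv2.imwrite(f"pics/c_{n}.png",cv2.resize(a,None,fx=2.75,fy=2.75,interpolation=2)[:,:,::-1])
E
```

```text
red top bell [ 0.557  -0.0364  0.028 ] 8.6 177 box [ 0.6084 -0.1856  0.003 ] [ 0.6049 -0.1842] [22.9 26. ] 87
red scene bell [ 0.567  -0.0372  0.028 ] 8.7 167 box [ 0.5922 -0.1987  0.003 ] [ 0.6073 -0.1903] [25.8 12.5] 9
blue top bell [0.4398 0.3533 0.028 ] 8.1 114 box [ 0.5874 -0.3434  0.003 ] [ 0.5841 -0.3407] [23.2 22.2] 79
blue scene bell [0.4465 0.351  0.028 ] 8.2 103 box [ 0.5706 -0.3544  0.003 ] [ 0.5859 -0.3438] [ 7. 20.] 90
green top bell [0.4171 0.0989 0.028 ] 6.5 60 box [ 0.4267 -0.3455  0.003 ] [ 0.4248 -0.3427] [24.7 23.5] 81
green scene bell [0.4023 0.1015 0.028 ] 0.0 1 box [ 0.403  -0.3646  0.003 ] [ 0.4207 -0.354 ] [12.1  4.9] 14
yellow top bell [0.4257 0.2163 0.028 ] 8.7 186 box [ 0.438 -0.197  0.003] [ 0.436  -0.1956] [27.6 26.8] 10
yellow scene bell [0.4321 0.2153 0.028 ] 9.2 187 box [ 0.4393 -0.2039  0.003 ] [ 0.4565 -0.1954] [32.8 18.4] 11
clear [0.555 0.35  0.028]
clear [0.582 0.103 0.028]
```

View pics/c_top.png

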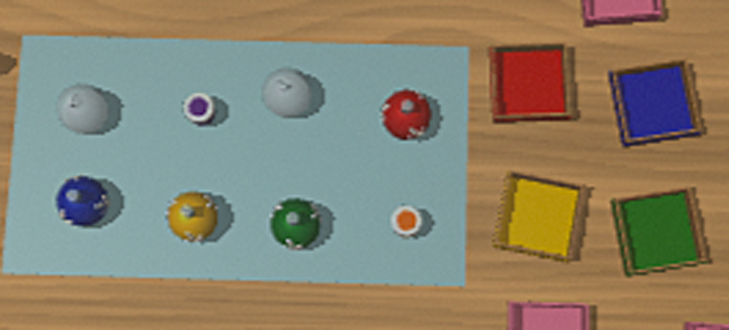

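The crop shows clear bells at (86,108) and (290,92), and pale knobs on the painted ones: red (408,106), blue (73,196), yellow (192,211), green (293,219).

```bash
python3 - <<'E'
from h import *
z=np.load("top0.npz");T=z["p"];d=z["d"];c=r.calibration("top");f=200/np.tan(np.radians(c["fov_y"]/2))
v,u=np.mgrid[0:400,0:640];P=np.stack([(u-c["cx"])/f*d,(v-c["cy"])/f*d,d],-1);W=(P-c["t"])@c["R"]
K=dict(red=(408,106),blue=(73,196),yellow=(192,211),green=(293,219),clear0=(74,103),clear1=(286,86))
for n,(a,b) in K.items():
    k=(a/2.75+180,b/2.75+140);p=ray("top",k,.066)[0]
    m=(np.hypot(W[...,0]-p[0],W[...,1]-p[1])<.045)&(d>0)
    hi=m&(W[...,2]>.056);md=m&(W[...,2]>.015)&(W[...,2]<.05)
    md2=m&(W[...,2]>.012)
    q=W[md2]; 
    # sphere-ish fit on dome points
    A=np.c_[2*q,np.ones(len(q))];s=np.linalg.lstsq(A,(q**2).sum(1),rcond=None)[0]
    print(n,"knobray",p[:2].round(4),"hi",W[hi].mean(0).round(4),hi.sum(),"fit",s[:3].round(4),"zmax",W[m][:,2].max().round(3),len(q))
ok=(d>0)&(W[...,0]>.4)&(W[...,0]<.62)&(W[...,1]>0.02)&(W[...,1]<.3);print("table z med",np.median(W[ok][:,2]))
for n,g in dict(red=(.605,-.185),blue=(.584,-.341),green=(.425,-.343),yellow=(.436,-.196)).items():
    m=(abs(W[...,0]-g[0])<.065)&(abs(W[...,1]-g[1])<.065)&(W[...,2]>.015)&(W[...,2]<.04)
    R=cv2.minAreaRect(W[m][:,:2].astype(np.float32)*1000);print(n,np.round(R[0],1),np.round(R[1],1),round(R[2]),m.sum())
E
```

```text
red knobray [ 0.5579 -0.039 ] hi [ 0.5586 -0.0358  0.0673] 23 fit [ 0.5574 -0.0352  0.0352] zmax 0.077 258
blue knobray [0.4394 0.3501] hi [0.4402 0.3508 0.0673] 27 fit [0.4402 0.35   0.0362] zmax 0.078 276
yellow knobray [0.4255 0.2098] hi [0.427  0.2157 0.0687] 22 fit [0.4258 0.2166 0.0359] zmax 0.075 269
green knobray [0.4192 0.0915] hi [0.4206 0.0936 0.0686] 22 fit [0.4202 0.0938 0.0366] zmax 0.075 265
clear0 knobray [0.5511 0.3574] hi [0.5538 0.3584 0.0683] 26 fit [0.5534 0.358  0.0368] zmax 0.079 260
clear1 knobray [0.5785 0.1067] hi [0.5814 0.1109 0.0696] 20 fit [0.5807 0.1112 0.0361] zmax 0.075 254
table z med 0.0015628702329446562
red [ 605.  -184.7] [94.3 93.6] 4 187
blue [ 583.5 -338.5] [93.6 94.8] 11 204
green [ 424.6 -340.3] [93.9 94.3] 11 190
yellow [ 439.3 -197.3] [92.9 94.4] 80 173
```

Emit:
step_arm(
  increments=[
    [[2.8, -2.5, -0.6], [0, 0, 0]],
    [[2.8, -2.5, -0.6], [0, 0, 0]],
    [[2.8, -2.5, -0.6], [0, 0, 0]],
    [[2.8, -2.5, -0.6], [0, 0, 0]],
    [[2.8, -2.5, -0.6], [0, 0, 0]],
    [[2.8, -2.5, -0.6], [0, 0, 0]],
    [[2.8, -2.5, -0.6], [0, 0, 0]],
    [[2.8, -2.5, -0.6], [0, 0, 0]],
    [[2.8, -2.5, -0.6], [0, 0, 0]],
    [[2.8, -2.5, -0.6], [0, 0, 0]],
  ],
  fingers=0.5,
  grip_force=15,
)

```text
clock: 1.1
tool_pos: [0.4396, 0.3532, 0.1552]
eef_rot: [0.128, 0.992, -0.0, -0.0]
contact_force: [0.4, 0.4, 0.3]
opening: 0.502
finger_force: 0.0
```

Emit:
step_arm(
  increments=[
    [[0.0, -0.3, -1.6], [0, 0, 0]],
    [[0, 0, -1.6], [0, 0, 0]],
    [[0, 0, -1.6], [0, 0, 0]],
    [[0, 0, -1.6], [0, 0, 0]],
    [[0, 0, -1.2], [0, 0, 0]],
    [[0, 0, -0.8], [0, 0, 0]],
    [[0, 0, -0.7], [0, 0, 0]],
    [[0, 0, -0.5], [0, 0, 0]],
    [[0, 0, -0.3], [0, 0, 0]],
    [[0, 0, 0], [0, 0, 0]],
  ],
)

```text
clock: 2.1
tool_pos: [0.4387, 0.3515, 0.0566]
eef_rot: [0.128, 0.992, -0.0, -0.0]
contact_force: [-0.1, -0.2, -0.2]
opening: 0.502
finger_force: 0.0
```

Emit:
step_arm(
  increments=[
    [[0, 0, 0], [0, 0, 0]],
    [[0, 0, 0], [0, 0, 0]],
    [[0, 0, 0], [0, 0, 0]],
    [[0, 0, 0], [0, 0, 0]],
    [[0, 0, 0], [0, 0, 0]],
    [[0, 0, 0], [0, 0, 0]],
    [[0, 0, 0], [0, 0, 0]],
    [[0, 0, 0], [0, 0, 0]],
    [[0, 0, 0], [0, 0, 0]],
    [[0, 0, 0], [0, 0, 0]],
  ],
  fingers=0.0,
)

```text
clock: 3.1
tool_pos: [0.4387, 0.3515, 0.0567]
eef_rot: [0.128, 0.992, 0.0, -0.0]
contact_force: [0.3, 0.4, -0.4]
opening: 0.004
finger_force: 0.0
```

```bash
python3 - <<'E'
from h import *
a=[]
for n,X in(("scene",(.44,.35,.05)),("top",(.44,.35,.05))):
    p,d=r.snapshot(n);u,v=proj(n,X).astype(int);print(n,u,v);a.append(cv2.resize(p[v-45:v+45,u-45:u+45],(400,400),interpolation=2))
cv2.imwrite("pics/m1.png",np.hstack(a)[:,:,::-1])
E
```

```text
scene 451 216
top 207 211
```

View pics/m1.png

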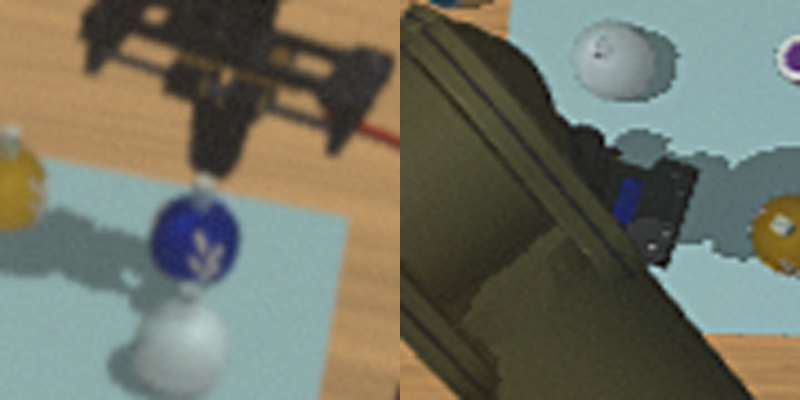

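Left half (scene): the shut fingertips at about crop (215,165) end just behind and above the blue knob (205,185). The bell still stands. The grasp missed, so I'll compare the tip with the knob by casting rays.

```bash
python3 - <<'E'
from h import *
s=r.get_state();print(s["tool_pos"],proj("scene",s["tool_pos"]))
c=r.calibration("scene");f=200/np.tan(np.radians(c["fov_y"]/2))
v,u=np.mgrid[0:400,0:640]
p,d=r.snapshot("scene")
W=(np.stack([(u-c["cx"])/f*d,(v-c["cy"])/f*d,d],-1)-c["t"])@c["R"]
print("knob ray",ray("scene",(452,212.5),.066)[0])
for n,g in dict(blue=(.44,.35),yellow=(.4265,.216),green=(.42,.094),red=(.558,-.036)).items():
    m=(d>0)&(np.hypot(W[...,0]-g[0],W[...,1]-g[1])<.045)&(W[...,2]>.012)&(W[...,2]<.05)
    q=W[m];A=np.c_[2*q,np.ones(len(q))];S=np.linalg.lstsq(A,(q**2).sum(1),rcond=None)[0]
    h=(d>0)&(np.hypot(W[...,0]-g[0],W[...,1]-g[1])<.03)&(W[...,2]>.058)&(W[...,2]<.074)
    print(n,S[:3].round(4),"R",np.sqrt(S[3]+S[:3]@S[:3]).round(4),"knob",W[h].mean(0).round(4),h.sum())
for U in range(446,464,3): print(U,[tuple((W[V,U]*1000).round().astype(int)) for V in range(200,218,3)])
E
```

```text
[0.43872914 0.35155372 0.05674228] [452.47367853 214.87764192]
knob ray [0.44003096 0.34909169 0.066     ]
blue [0.4461 0.348  0.024 ] R 0.0282 knob [0.4467 0.3483 0.0665] 29
yellow [0.4318 0.2143 0.0243] R 0.0279 knob [0.4328 0.2147 0.067 ] 25
green [0.4266 0.0909 0.0236] R 0.0283 knob [0.4273 0.0909 0.0664] 22
red [ 0.5641 -0.0382  0.0238] R 0.028 knob [ 0.5642 -0.0386  0.0673] 27
446 [(np.int64(284), np.int64(316), np.int64(-3)), (np.int64(303), np.int64(319), np.int64(-2)), (np.int64(322), np.int64(321), np.int64(0)), (np.int64(335), np.int64(324), np.int64(-2)), (np.int64(350), np.int64(326), np.int64(-3)), (np.int64(369), np.int64(329), np.int64(-1))]
449 [(np.int64(445), np.int64(335), np.int64(112)), (np.int64(441), np.int64(336), np.int64(99)), (np.int64(446), np.int64(338), np.int64(91)), (np.int64(447), np.int64(339), np.int64(82)), (np.int64(345), np.int64(335), np.int64(-4)), (np.int64(449), np.int64(342), np.int64(61))]
452 [(np.int64(446), np.int64(343), np.int64(114)), (np.int64(447), np.int64(345), np.int64(105)), (np.int64(447), np.int64(346), np.int64(95)), (np.int
[... 274 characters left out ...]
, (np.int64(454), np.int64(356), np.int64(91)), (np.int64(349), np.int64(354), np.int64(3)), (np.int64(362), np.int64(356), np.int64(1))]
458 [(np.int64(450), np.int64(360), np.int64(121)), (np.int64(454), np.int64(362), np.int64(114)), (np.int64(456), np.int64(363), np.int64(105)), (np.int64(447), np.int64(364), np.int64(87)), (np.int64(338), np.int64(362), np.int64(-3)), (np.int64(355), np.int64(365), np.int64(-2))]
461 [(np.int64(444), np.int64(368), np.int64(119)), (np.int64(289), np.int64(365), np.int64(0)), (np.int64(305), np.int64(367), np.int64(-1)), (np.int64(322), np.int64(369), np.int64(0)), (np.int64(333), np.int64(371), np.int64(-4)), (np.int64(354), np.int64(374), np.int64(0))]
```

Emit:
step_arm(
  increments=[
    [[0, 0, 0], [0, 0, 0]],
    [[0, 0, 0], [0, 0, 0]],
    [[0, 0, 0], [0, 0, 0]],
    [[0, 0, 0], [0, 0, 0]],
    [[0, 0, 0], [0, 0, 0]],
    [[0, 0, 0], [0, 0, 0]],
    [[0, 0, 0], [0, 0, 0]],
    [[0, 0, 0], [0, 0, 0]],
    [[0, 0, 0], [0, 0, 0]],
    [[0, 0, 0], [0, 0, 0]],
  ],
  fingers=0.5,
)

```text
clock: 4.25
tool_pos: [0.4387, 0.3515, 0.0567]
eef_rot: [0.128, 0.992, 0.0, 0.0]
contact_force: [-0.9, 0.2, 0.5]
opening: 0.502
finger_force: 0.0
```

```bash
cat > look.py <<'E'
from h import *
import sys
def look(name,X,tipz=True):
    p,d=r.snapshot("scene");u,v=proj("scene",X).astype(int)
    k=p[v-40:v+40,u-50:u+50];cv2.imwrite(f"pics/{name}.png",cv2.resize(k,(800,640)[:1]+(600,),interpolation=2)[:,:,::-1])
    t=r.get_state()["tool_pos"];print("tool",t.round(4),"proj",proj("scene",t).round(1),"crop origin",u-50,v-40,"scale 8,7.5")
if __name__=="__main__": look(sys.argv[1],[float(a) for a in sys.argv[2:5]])
E
python3 look.py m2 .44 .35 .06
```

```text
tool [0.4387 0.3515 0.0567] proj [452.5 214.9] crop origin 402 174 scale 8,7.5
```

View pics/m2.png

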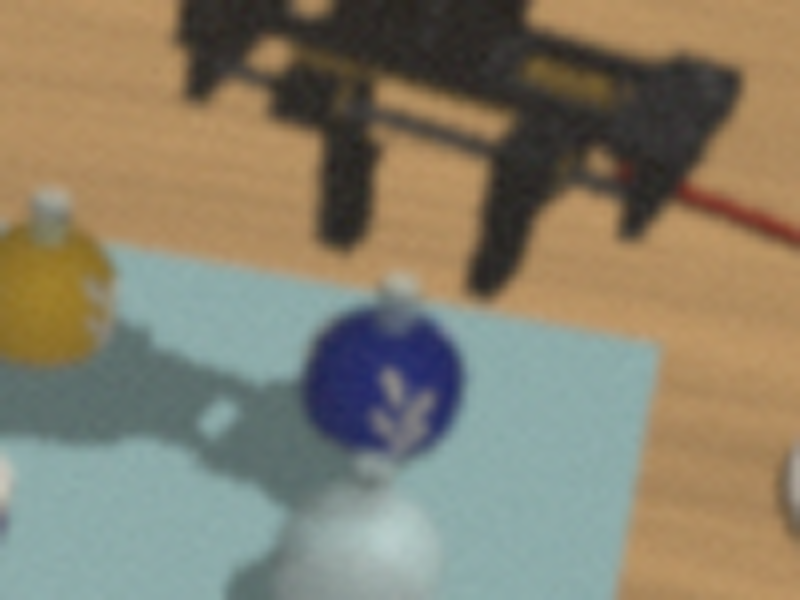

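Both fingertips show at crop (340,245) and (485,292), above and behind the knob (400,285). I'll use depth to tell height from x offset.

```bash
python3 - <<'E'
from h import *
c=r.calibration("scene");f=200/np.tan(np.radians(c["fov_y"]/2))
v,u=np.mgrid[0:400,0:640]
ds=[r.snapshot("scene") for _ in range(5)];d=np.median([x[1] for x in ds],0)
W=(np.stack([(u-c["cx"])/f*d,(v-c["cy"])/f*d,d],-1)-c["t"])@c["R"]
for (a,b) in((340,240),(485,285)):
    U=round(402+a/8);V=round(174+b/7.5)
    for k in range(-6,3): print(U,V+k,(W[V+k,U-1:U+2]*1000).round().astype(int).tolist())
z=np.load("scene0.npz")
# mount/start check: tip at start
print("start tip proj",proj("scene",(.159,.604,.215)))
E
```

```text
444 200 [[441, 318, 105], [441, 321, 106], [441, 323, 107]]
444 201 [[440, 318, 101], [440, 321, 102], [443, 324, 105]]
444 202 [[443, 319, 100], [440, 321, 98], [442, 324, 100]]
444 203 [[438, 319, 93], [440, 322, 95], [442, 325, 96]]
444 204 [[443, 320, 93], [440, 322, 91], [444, 325, 94]]
444 205 [[443, 320, 89], [440, 323, 88], [444, 326, 91]]
444 206 [[441, 320, 84], [442, 323, 85], [440, 326, 85]]
444 207 [[442, 321, 81], [442, 324, 82], [444, 327, 84]]
444 208 [[333, 314, -2], [332, 317, -2], [443, 327, 79]]
463 206 [[453, 374, 105], [457, 377, 109], [457, 380, 110]]
463 207 [[455, 375, 103], [458, 378, 106], [459, 380, 107]]
463 208 [[457, 375, 101], [457, 378, 102], [458, 381, 103]]
463 209 [[455, 376, 96], [454, 378, 97], [459, 381, 100]]
463 210 [[454, 376, 92], [455, 379, 93], [457, 382, 96]]
463 211 [[455, 377, 89], [457, 380, 91], [459, 382, 94]]
463 212 [[457, 377, 87], [459, 380, 89], [459, 383, 90]]
463 213 [[457, 378, 83], [459, 381, 86], [456, 383, 84]]
463 214 [[456, 378, 79], [457, 381, 81], [344, 382, -1]]
start tip proj [556.63717958 137.49182444]
```

The tips' true height is about 0.079 while the reading says 0.057, so the reading is about 22 mm low. I'll descend 2.2 cm more while watching force.

Emit:
step_arm(
  increments=[
    [[0.3, 0, -0.3], [0, 0, 0]],
    [[0, 0, -0.3], [0, 0, 0]],
    [[0, 0, -0.3], [0, 0, 0]],
    [[0, 0, -0.3], [0, 0, 0]],
    [[0, 0, -0.3], [0, 0, 0]],
    [[0, 0, -0.3], [0, 0, 0]],
    [[0, 0, -0.2], [0, 0, 0]],
    [[0, 0, -0.2], [0, 0, 0]],
    [[0, 0, 0], [0, 0, 0]],
    [[0, 0, 0], [0, 0, 0]],
  ],
)

```text
clock: 5.55
tool_pos: [0.4417, 0.3515, 0.0347]
eef_rot: [0.128, 0.992, 0.0, 0.0]
contact_force: [0.4, 0.0, 0.6]
opening: 0.499
finger_force: 0.0
```

```bash
python3 look.py m3 .44 .35 .06
```

```text
tool [0.4418 0.3516 0.0348] proj [451.3 221.2] crop origin 402 174 scale 8,7.5
```

View pics/m3.png

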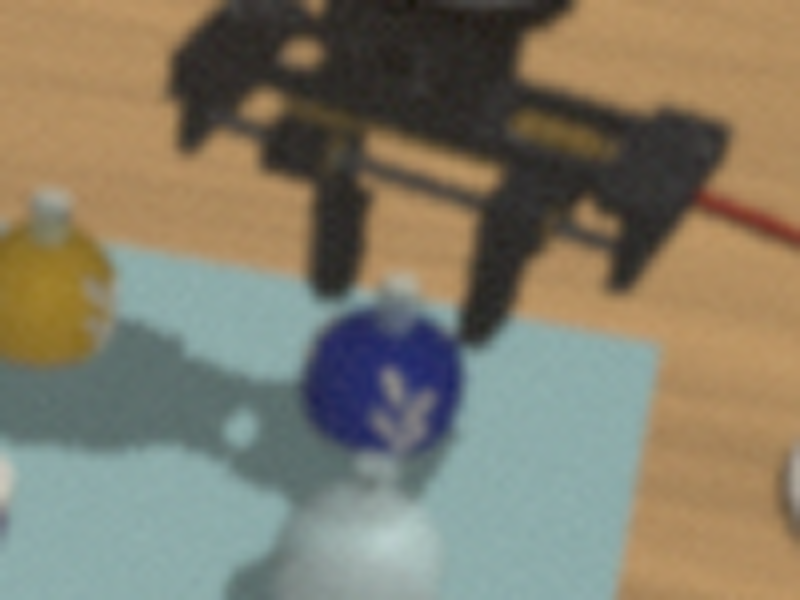

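The tips now straddle the knob, level with its base (mean at crop (405,318), knob spans rows 275–325). I'll raise 1 mm and close.

Emit:
step_arm(
  increments=[
    [[0, 0, 0.1], [0, 0, 0]],
    [[0, 0, 0], [0, 0, 0]],
    [[0, 0, 0], [0, 0, 0]],
    [[0, 0, 0], [0, 0, 0]],
    [[0, 0, 0], [0, 0, 0]],
    [[0, 0, 0], [0, 0, 0]],
    [[0, 0, 0], [0, 0, 0]],
    [[0, 0, 0], [0, 0, 0]],
    [[0, 0, 0], [0, 0, 0]],
    [[0, 0, 0], [0, 0, 0]],
  ],
  fingers=0.0,
)

```text
clock: 6.6
tool_pos: [0.4417, 0.3515, 0.0357]
eef_rot: [0.128, 0.992, 0.0, -0.0]
contact_force: [-0.1, -0.2, -0.8]
opening: 0.159
finger_force: 14.9
```

Emit:
step_arm(
  increments=[
    [[0, 0, 0.3], [0, 0, 0]],
    [[0, 0, 0.7], [0, 0, 0]],
    [[0, 0, 1.0], [0, 0, 0]],
    [[0, 0, 1.4], [0, 0, 0]],
    [[0, 0, 1.5], [0, 0, 0]],
    [[0, 0, 1.5], [0, 0, 0]],
    [[0, 0, 1.5], [0, 0, 0]],
    [[0, 0, 1.5], [0, 0, 0]],
    [[0, 0, 1.1], [0, 0, 0]],
    [[0, 0, 0], [0, 0, 0]],
  ],
)

```text
clock: 7.6
tool_pos: [0.4427, 0.3523, 0.1429]
eef_rot: [0.128, 0.992, 0.002, 0.001]
contact_force: [-0.4, -0.4, -0.6]
opening: 0.166
finger_force: 14.9
```

```bash
python3 look.py m4 .44 .35 .12
```

```text
tool [0.4422 0.3518 0.1418] proj [456.5 192.2] crop origin 404 157 scale 8,7.5
```

View pics/m4.png

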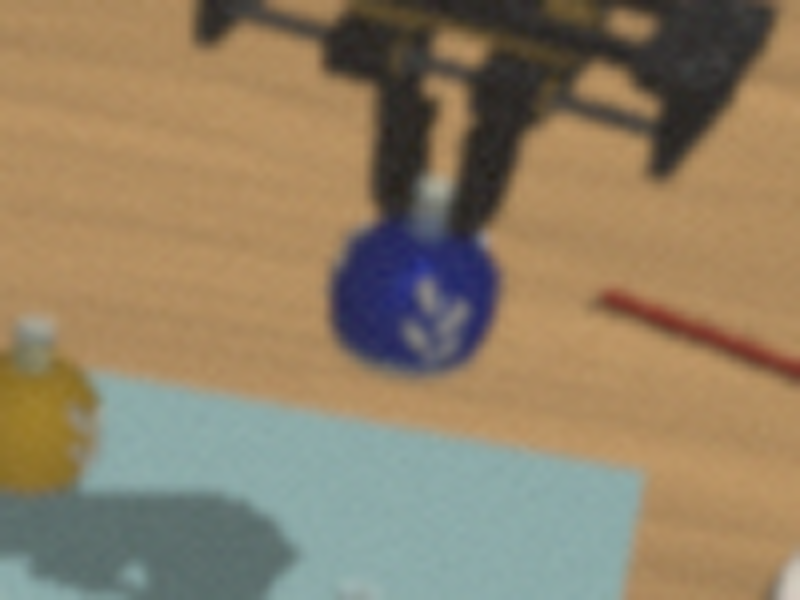

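Blue is held upright, knob between the pads at (435,200). I'll carry it to the blue box: +14.3 cm in x and −69.0 cm in y.

Emit:
step_arm(
  increments=[
    [[0.48, -1, 0], [0, 0, 0]],
    [[0.48, -2, 0], [0, 0, 0]],
    [[0.48, -2.5, 0], [0, 0, 0]],
    [[0.48, -2.5, 0], [0, 0, 0]],
    [[0.48, -2.5, 0], [0, 0, 0]],
    [[0.48, -2.5, 0], [0, 0, 0]],
    [[0.48, -2.5, 0], [0, 0, 0]],
    [[0.48, -2.5, 0], [0, 0, 0]],
    [[0.48, -2.5, 0], [0, 0, 0]],
    [[0.48, -2.5, 0], [0, 0, 0]],
  ],
)

```text
clock: 8.65
tool_pos: [0.4893, 0.1192, 0.14]
eef_rot: [0.128, 0.992, -0.001, -0.001]
contact_force: [0.7, -0.2, -0.5]
opening: 0.161
finger_force: 14.9
```

Emit:
step_arm(
  increments=[
    [[0.5, -2.5, 0], [0, 0, 0]],
    [[0.5, -2.5, 0], [0, 0, 0]],
    [[0.5, -2.5, 0], [0, 0, 0]],
    [[0.5, -2.5, 0], [0, 0, 0]],
    [[0.5, -2.5, 0], [0, 0, 0]],
    [[0.5, -2.5, 0], [0, 0, 0]],
    [[0.5, -2.5, 0], [0, 0, 0]],
    [[0.5, -2.5, 0], [0, 0, 0]],
    [[0.5, -2.5, 0], [0, 0, 0]],
    [[0.5, -2.5, 0], [0, 0, 0]],
  ],
)

```text
clock: 9.65
tool_pos: [0.5387, -0.1305, 0.1398]
eef_rot: [0.128, 0.992, -0.0, -0.001]
contact_force: [0.5, 0.4, -0.0]
opening: 0.16
finger_force: 14.9
```

Emit:
step_arm(
  increments=[
    [[0.5, -2.5, 0], [0, 0, 0]],
    [[0.5, -2.5, 0], [0, 0, 0]],
    [[0.5, -2.5, 0], [0, 0, 0]],
    [[0.5, -2.5, 0], [0, 0, 0]],
    [[0.5, -2.5, 0], [0, 0, 0]],
    [[0.5, -2.5, 0], [0, 0, 0]],
    [[0.5, -2.5, 0], [0, 0, 0]],
    [[0.5, -2, 0], [0, 0, 0]],
    [[0.3, -1, 0], [0, 0, 0]],
    [[0.2, -0.5, 0], [0, 0, 0]],
  ],
)

```text
clock: 10.65
tool_pos: [0.5836, -0.3397, 0.1397]
eef_rot: [0.129, 0.992, 0.0, -0.001]
contact_force: [-0.3, 0.3, 0.3]
opening: 0.164
finger_force: 14.9
```

Emit:
step_arm(
  increments=[
    [[0.1, 0.1, -1.0], [0, 0, 0]],
    [[0, 0, -1.5], [0, 0, 0]],
    [[0, 0, -1.5], [0, 0, 0]],
    [[0, 0, -1.5], [0, 0, 0]],
    [[0, 0, -1.5], [0, 0, 0]],
    [[0, 0, -1.0], [0, 0, 0]],
    [[0, 0, -0.7], [0, 0, 0]],
    [[0, 0, -0.4], [0, 0, 0]],
    [[0, 0, -0.2], [0, 0, 0]],
    [[0, 0, 0], [0, 0, 0]],
  ],
)

```text
clock: 11.65
tool_pos: [0.5859, -0.3376, 0.0479]
eef_rot: [0.128, 0.992, -0.0, 0.0]
contact_force: [-0.4, -0.0, -0.5]
opening: 0.163
finger_force: 14.9
```

```bash
python3 - <<'E'
from h import *
a=[]
for n in("scene","top"):
    p,d=r.snapshot(n);u,v=proj(n,(.584,-.34,.03)).astype(int);print(n,u,v);a.append(cv2.resize(p[v-45:v+45,u-45:u+45],(400,400),interpolation=2))
cv2.imwrite("pics/m5.png",np.hstack(a)[:,:,::-1])
E
```

```text
scene 224 205
top 418 175
```

View pics/m5.png

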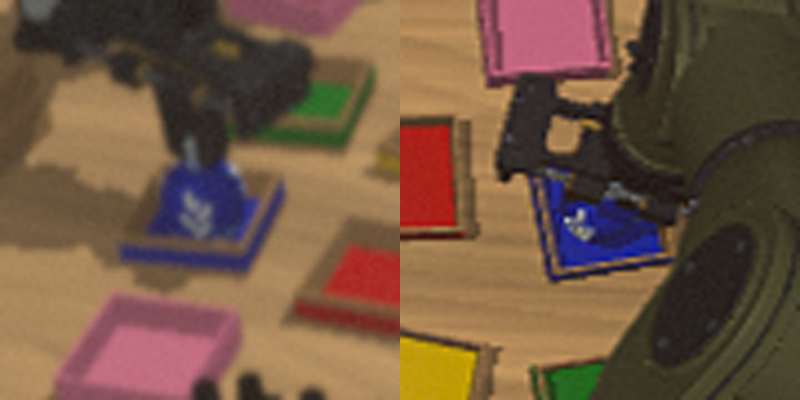

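The blue bell is inside the blue box walls, bell at (200,205) in the scene crop, and about 1 cm up. I'll lower it gently.

Emit:
step_arm(
  increments=[
    [[0, 0, -0.2], [0, 0, 0]],
    [[0, 0, -0.2], [0, 0, 0]],
    [[0, 0, -0.2], [0, 0, 0]],
    [[0, 0, -0.1], [0, 0, 0]],
    [[0, 0, -0.1], [0, 0, 0]],
    [[0, 0, 0], [0, 0, 0]],
    [[0, 0, 0], [0, 0, 0]],
    [[0, 0, 0], [0, 0, 0]],
    [[0, 0, 0], [0, 0, 0]],
    [[0, 0, 0], [0, 0, 0]],
  ],
)

```text
clock: 12.75
tool_pos: [0.5858, -0.3375, 0.0398]
eef_rot: [0.128, 0.992, 0.0, 0.0]
contact_force: [0.1, 1.0, -0.9]
opening: 0.164
finger_force: 14.9
```

Emit:
step_arm(
  increments=[
    [[0, 0, -0.1], [0, 0, 0]],
    [[0, 0, 0], [0, 0, 0]],
    [[0, 0, 0], [0, 0, 0]],
    [[0, 0, -0.1], [0, 0, 0]],
    [[0, 0, 0], [0, 0, 0]],
    [[0, 0, 0], [0, 0, 0]],
    [[0, 0, 0], [0, 0, 0]],
    [[0, 0, 0], [0, 0, 0]],
    [[0, 0, 0], [0, 0, 0]],
    [[0, 0, 0], [0, 0, 0]],
  ],
)

```text
clock: 13.75
tool_pos: [0.586, -0.338, 0.0383]
eef_rot: [0.128, 0.992, -0.0, 0.0]
contact_force: [-0.9, -1.1, 5.6]
opening: 0.16
finger_force: 15.0
```

Contact is 5.6 N up, so the bell is on the floor. Release.

Emit:
step_arm(
  increments=[
    [[0, 0, 0], [0, 0, 0]],
    [[0, 0, 0], [0, 0, 0]],
    [[0, 0, 0], [0, 0, 0]],
    [[0, 0, 0], [0, 0, 0]],
    [[0, 0, 0], [0, 0, 0]],
    [[0, 0, 0.5], [0, 0, 0]],
    [[0, 0, 1.5], [0, 0, 0]],
    [[0, 0, 2], [0, 0, 0]],
    [[0, 0, 2.5], [0, 0, 0]],
    [[0, 0, 2.5], [0, 0, 0]],
  ],
  fingers=0.5,
)

```text
clock: 14.75
tool_pos: [0.586, -0.3375, 0.1299]
eef_rot: [0.128, 0.992, -0.0, 0.0]
contact_force: [0.2, -0.7, -0.9]
opening: 0.5
finger_force: 0.0
```

Emit:
step_arm(
  increments=[
    [[-0.8, 2.0, 0.5], [0, 0, 0]],
    [[-0.8, 3, 0.5], [0, 0, 0]],
    [[-0.8, 3, 0], [0, 0, 0]],
    [[-0.8, 3, 0], [0, 0, 0]],
    [[-0.8, 3, 0], [0, 0, 0]],
    [[-0.8, 3, 0], [0, 0, 0]],
    [[-0.8, 3, 0], [0, 0, 0]],
    [[-0.8, 3, 0], [0, 0, 0]],
    [[-0.8, 3, 0], [0, 0, 0]],
    [[-0.8, 3, 0], [0, 0, 0]],
  ],
)

```text
clock: 15.75
tool_pos: [0.506, -0.0462, 0.1391]
eef_rot: [0.128, 0.992, 0.0, 0.001]
contact_force: [-0.1, 0.7, -0.9]
opening: 0.496
finger_force: 0.0
```

Emit:
step_arm(
  increments=[
    [[-0.8, 3, 0], [0, 0, 0]],
    [[-0.8, 3, 0], [0, 0, 0]],
    [[-0.8, 3, 0], [0, 0, 0]],
    [[-0.8, 3, 0], [0, 0, 0]],
    [[-0.8, 3, 0], [0, 0, 0]],
    [[-0.8, 3, 0], [0, 0, 0]],
    [[-0.8, 3, 0], [0, 0, 0]],
    [[-0.8, 3, 0], [0, 0, 0]],
    [[-0.8, 2, 0], [0, 0, 0]],
    [[-0.6, 0.5, 0], [0, 0, 0]],
  ],
)

```text
clock: 16.75
tool_pos: [0.4276, 0.2211, 0.1389]
eef_rot: [0.126, 0.992, 0.002, 0.001]
contact_force: [-0.3, -0.3, -0.3]
opening: 0.498
finger_force: 0.0
```

```bash
python3 - <<'E'
from h import *
a=[]
for n in("scene","top"):
    p,d=r.snapshot(n);u,v=proj(n,(.584,-.34,.03)).astype(int);a.append(cv2.resize(p[v-45:v+45,u-45:u+45],(400,400),interpolation=2))
cv2.imwrite("pics/m6.png",np.hstack(a)[:,:,::-1])
E
```

```text
(no output)
```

View pics/m6.png

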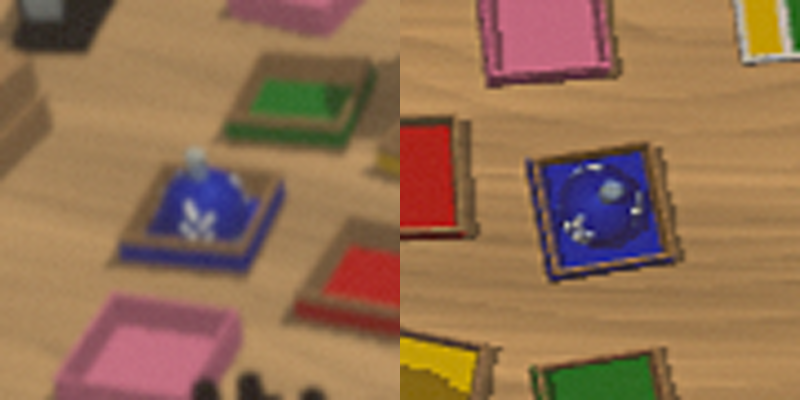

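Blue stands upright, centred in its box (scene (200,205), top (600,205)). Next is yellow.

Emit:
step_arm(
  increments=[
    [[0, 0, -1.0], [0, 0, 0]],
    [[0, 0, -1.5], [0, 0, 0]],
    [[0, 0, -1.5], [0, 0, 0]],
    [[0, 0, -1.5], [0, 0, 0]],
    [[0, 0, -1.5], [0, 0, 0]],
    [[0, 0, -1.2], [0, 0, 0]],
    [[0, 0, -0.9], [0, 0, 0]],
    [[0, 0, -0.5], [0, 0, 0]],
    [[0, 0, -0.4], [0, 0, 0]],
    [[0, 0, 0], [0, 0, 0]],
  ],
)

```text
clock: 17.85
tool_pos: [0.4278, 0.2172, 0.0375]
eef_rot: [0.128, 0.992, -0.0, -0.0]
contact_force: [-0.2, 0.1, 1.1]
opening: 0.501
finger_force: 0.0
```

Emit:
step_arm(
  increments=[
    [[0, 0, -0.1], [0, 0, 0]],
    [[0, 0, 0], [0, 0, 0]],
    [[0, 0, 0], [0, 0, 0]],
    [[0, 0, 0], [0, 0, 0]],
    [[0, 0, 0], [0, 0, 0]],
    [[0, 0, 0], [0, 0, 0]],
    [[0, 0, 0], [0, 0, 0]],
    [[0, 0, 0], [0, 0, 0]],
    [[0, 0, 0], [0, 0, 0]],
    [[0, 0, 0], [0, 0, 0]],
  ],
  fingers=0.0,
)

```text
clock: 18.85
tool_pos: [0.4277, 0.2175, 0.0367]
eef_rot: [0.128, 0.992, 0.0, 0.0]
contact_force: [0.1, 0.1, -0.1]
opening: 0.157
finger_force: 14.9
```

Emit:
step_arm(
  increments=[
    [[0, 0, 0.3], [0, 0, 0]],
    [[0, 0, 0.7], [0, 0, 0]],
    [[0, 0, 1.0], [0, 0, 0]],
    [[0, 0, 1.4], [0, 0, 0]],
    [[0, 0, 1.5], [0, 0, 0]],
    [[0, 0, 1.5], [0, 0, 0]],
    [[0, 0, 1.5], [0, 0, 0]],
    [[0, 0, 1.5], [0, 0, 0]],
    [[0, 0, 1.0], [0, 0, 0]],
    [[0, 0, 0], [0, 0, 0]],
  ],
)

```text
clock: 19.85
tool_pos: [0.4285, 0.2179, 0.1423]
eef_rot: [0.128, 0.992, 0.001, 0.001]
contact_force: [-0.2, 0.5, -1.3]
opening: 0.162
finger_force: 14.9
```

Emit:
step_arm(
  increments=[
    [[0.06, -1, 0], [0, 0, 0]],
    [[0.06, -1.8, 0], [0, 0, 0]],
    [[0.06, -2.3, 0], [0, 0, 0]],
    [[0.06, -2.3, 0], [0, 0, 0]],
    [[0.06, -2.3, 0], [0, 0, 0]],
    [[0.06, -2.3, 0], [0, 0, 0]],
    [[0.06, -2.3, 0], [0, 0, 0]],
    [[0.06, -2.3, 0], [0, 0, 0]],
    [[0.06, -2.3, 0], [0, 0, 0]],
    [[0.06, -2.3, 0], [0, 0, 0]],
  ],
)

```text
clock: 20.85
tool_pos: [0.4327, 0.0037, 0.14]
eef_rot: [0.128, 0.992, -0.0, -0.001]
contact_force: [0.2, 0.5, -1.0]
opening: 0.164
finger_force: 14.9
```

Emit:
step_arm(
  increments=[
    [[0.06, -2.3, 0], [0, 0, 0]],
    [[0.06, -2.3, 0], [0, 0, 0]],
    [[0.06, -2.3, 0], [0, 0, 0]],
    [[0.06, -2.3, 0], [0, 0, 0]],
    [[0.06, -2.3, 0], [0, 0, 0]],
    [[0.06, -2.3, 0], [0, 0, 0]],
    [[0.06, -2.3, 0], [0, 0, 0]],
    [[0.06, -2.3, 0], [0, 0, 0]],
    [[0.06, -1.2, 0], [0, 0, 0]],
    [[0.06, -0.5, 0], [0, 0, 0]],
  ],
)

```text
clock: 21.85
tool_pos: [0.4387, -0.1968, 0.1401]
eef_rot: [0.129, 0.992, -0.0, -0.001]
contact_force: [1.2, 0.7, -0.5]
opening: 0.163
finger_force: 14.9
```

Emit:
step_arm(
  increments=[
    [[0, 0, -1.0], [0, 0, 0]],
    [[0, 0, -1.5], [0, 0, 0]],
    [[0, 0, -1.5], [0, 0, 0]],
    [[0, 0, -1.5], [0, 0, 0]],
    [[0, 0, -1.5], [0, 0, 0]],
    [[0, 0, -1.0], [0, 0, 0]],
    [[0, 0, -0.7], [0, 0, 0]],
    [[0, 0, -0.4], [0, 0, 0]],
    [[0, 0, -0.2], [0, 0, 0]],
    [[0, 0, 0], [0, 0, 0]],
  ],
)

```text
clock: 22.85
tool_pos: [0.4398, -0.1954, 0.0478]
eef_rot: [0.128, 0.992, 0.0, 0.0]
contact_force: [0.2, 0.3, -0.0]
opening: 0.166
finger_force: 14.9
```

Emit:
step_arm(
  increments=[
    [[0, 0, -0.2], [0, 0, 0]],
    [[0, 0, -0.2], [0, 0, 0]],
    [[0, 0, -0.2], [0, 0, 0]],
    [[0, 0, -0.1], [0, 0, 0]],
    [[0, 0, 0], [0, 0, 0]],
    [[0, 0, -0.1], [0, 0, 0]],
    [[0, 0, 0], [0, 0, 0]],
    [[0, 0, 0], [0, 0, 0]],
    [[0, 0, 0], [0, 0, 0]],
    [[0, 0, 0], [0, 0, 0]],
  ],
)

```text
clock: 23.85
tool_pos: [0.4397, -0.1955, 0.0398]
eef_rot: [0.128, 0.992, 0.0, 0.0]
contact_force: [0.6, 0.3, 0.0]
opening: 0.161
finger_force: 14.9
```

Emit:
step_arm(
  increments=[
    [[0, 0, -0.05], [0, 0, 0]],
    [[0, 0, 0], [0, 0, 0]],
    [[0, 0, 0], [0, 0, 0]],
    [[0, 0, -0.05], [0, 0, 0]],
    [[0, 0, 0], [0, 0, 0]],
    [[0, 0, 0], [0, 0, 0]],
    [[0, 0, 0], [0, 0, 0]],
    [[0, 0, 0], [0, 0, 0]],
    [[0, 0, 0], [0, 0, 0]],
    [[0, 0, 0], [0, 0, 0]],
  ],
)

```text
clock: 24.85
tool_pos: [0.4398, -0.1963, 0.0392]
eef_rot: [0.128, 0.992, -0.001, 0.0]
contact_force: [-1.4, -1.9, 7.9]
opening: 0.161
finger_force: 15.0
```

Contact. Release and go to green.

Emit:
step_arm(
  increments=[
    [[0, 0, 0], [0, 0, 0]],
    [[0, 0, 0], [0, 0, 0]],
    [[0, 0, 0], [0, 0, 0]],
    [[0, 0, 0], [0, 0, 0]],
    [[0, 0, 0], [0, 0, 0]],
    [[0, 0, 0.5], [0, 0, 0]],
    [[0, 0, 1.5], [0, 0, 0]],
    [[0, 0, 2], [0, 0, 0]],
    [[0, 0, 2.5], [0, 0, 0]],
    [[0, 0, 2.5], [0, 0, 0]],
  ],
  fingers=0.5,
)

```text
clock: 25.85
tool_pos: [0.4393, -0.1954, 0.1298]
eef_rot: [0.128, 0.992, 0.0, -0.0]
contact_force: [0.1, -0.4, -0.2]
opening: 0.499
finger_force: 0.0
```

Emit:
step_arm(
  increments=[
    [[-0.2, 2.1, 0.5], [0, 0, 0]],
    [[-0.2, 3.5, 0], [0, 0, 0]],
    [[-0.2, 3.5, 0], [0, 0, 0]],
    [[-0.2, 3.5, 0], [0, 0, 0]],
    [[-0.2, 3.5, 0], [0, 0, 0]],
    [[-0.2, 3.5, 0], [0, 0, 0]],
    [[-0.2, 3.5, 0], [0, 0, 0]],
    [[-0.2, 3.5, 0], [0, 0, 0]],
    [[-0.2, 2, 0], [0, 0, 0]],
    [[0, 0.5, 0], [0, 0, 0]],
  ],
)

```text
clock: 26.85
tool_pos: [0.4216, 0.0984, 0.1341]
eef_rot: [0.126, 0.992, 0.001, 0.0]
contact_force: [0.8, -0.3, -0.0]
opening: 0.499
finger_force: 0.0
```

Emit:
step_arm(
  increments=[
    [[0, 0, -1.0], [0, 0, 0]],
    [[0, 0, -1.5], [0, 0, 0]],
    [[0, 0, -1.5], [0, 0, 0]],
    [[0, 0, -1.5], [0, 0, 0]],
    [[0, 0, -1.5], [0, 0, 0]],
    [[0, 0, -1.0], [0, 0, 0]],
    [[0, 0, -0.6], [0, 0, 0]],
    [[0, 0, -0.4], [0, 0, 0]],
    [[0, 0, -0.3], [0, 0, 0]],
    [[0, 0, 0], [0, 0, 0]],
  ],
)

```text
clock: 27.85
tool_pos: [0.4218, 0.0953, 0.0407]
eef_rot: [0.128, 0.992, -0.0, 0.0]
contact_force: [0.6, -0.0, 0.1]
opening: 0.496
finger_force: 0.0
```

```bash
python3 - <<'E'
from h import *
a=[]
for n,X in(("scene",(.42,.094,.06)),("top",(.439,-.197,.03))):
    p,d=r.snapshot(n);u,v=proj(n,X).astype(int);a.append(cv2.resize(p[v-40:v+40,u-40:u+40],(400,400),interpolation=2))
cv2.imwrite("pics/m7.png",np.hstack(a)[:,:,::-1])
E
```

```text
(no output)
```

View pics/m7.png

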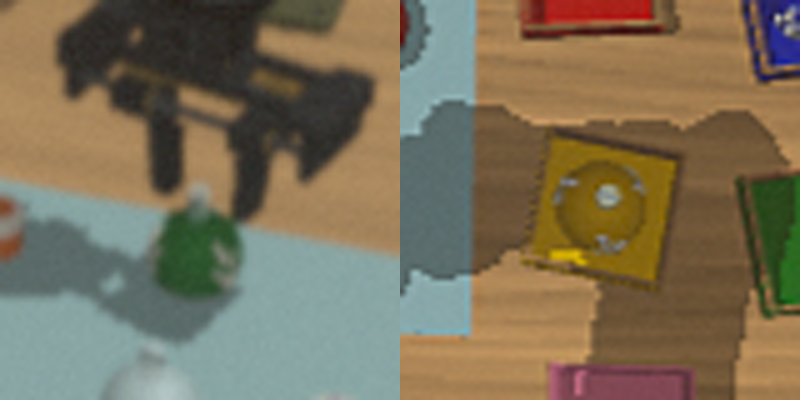

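Yellow stands centred in its box (top (600,205)). The fingers straddle the green knob (200,200), and I'll go down 0.4 cm more.

Emit:
step_arm(
  increments=[
    [[0, 0, -0.2], [0, 0, 0]],
    [[0, 0, -0.2], [0, 0, 0]],
    [[0, 0, 0], [0, 0, 0]],
    [[0, 0, 0], [0, 0, 0]],
    [[0, 0, 0], [0, 0, 0]],
    [[0, 0, 0], [0, 0, 0]],
    [[0, 0, 0], [0, 0, 0]],
    [[0, 0, 0], [0, 0, 0]],
    [[0, 0, 0], [0, 0, 0]],
    [[0, 0, 0], [0, 0, 0]],
  ],
)

```text
clock: 28.95
tool_pos: [0.4217, 0.0955, 0.0368]
eef_rot: [0.128, 0.992, 0.0, 0.0]
contact_force: [0.3, -0.2, 0.3]
opening: 0.503
finger_force: 0.0
```

Emit:
step_arm(
  increments=[
    [[0, 0, 0], [0, 0, 0]],
    [[0, 0, 0], [0, 0, 0]],
    [[0, 0, 0], [0, 0, 0]],
    [[0, 0, 0], [0, 0, 0]],
    [[0, 0, 0], [0, 0, 0]],
    [[0, 0, 0], [0, 0, 0]],
    [[0, 0, 0], [0, 0, 0]],
    [[0, 0, 0], [0, 0, 0]],
    [[0, 0, 0], [0, 0, 0]],
    [[0, 0, 0], [0, 0, 0]],
  ],
  fingers=0.0,
)

```text
clock: 29.95
tool_pos: [0.4217, 0.0955, 0.0367]
eef_rot: [0.128, 0.992, 0.0, -0.0]
contact_force: [-0.2, -0.1, -1.7]
opening: 0.163
finger_force: 14.8
```

Emit:
step_arm(
  increments=[
    [[0, 0, 0.3], [0, 0, 0]],
    [[0, 0, 0.7], [0, 0, 0]],
    [[0, 0, 1.0], [0, 0, 0]],
    [[0, 0, 1.4], [0, 0, 0]],
    [[0, 0, 1.5], [0, 0, 0]],
    [[0, 0, 1.5], [0, 0, 0]],
    [[0, 0, 1.5], [0, 0, 0]],
    [[0, 0, 1.5], [0, 0, 0]],
    [[0, 0, 1.0], [0, 0, 0]],
    [[0, 0, 0], [0, 0, 0]],
  ],
)

```text
clock: 30.95
tool_pos: [0.4224, 0.0955, 0.1422]
eef_rot: [0.128, 0.992, 0.001, 0.001]
contact_force: [0.1, -0.1, -0.1]
opening: 0.162
finger_force: 14.8
```

Emit:
step_arm(
  increments=[
    [[0.05, -1, 0], [0, 0, 0]],
    [[0.05, -1.8, 0], [0, 0, 0]],
    [[0.05, -2.3, 0], [0, 0, 0]],
    [[0.05, -2.3, 0], [0, 0, 0]],
    [[0.05, -2.3, 0], [0, 0, 0]],
    [[0.05, -2.3, 0], [0, 0, 0]],
    [[0.05, -2.3, 0], [0, 0, 0]],
    [[0.05, -2.3, 0], [0, 0, 0]],
    [[0.05, -2.3, 0], [0, 0, 0]],
    [[0.05, -2.3, 0], [0, 0, 0]],
  ],
)

```text
clock: 31.95
tool_pos: [0.4256, -0.1182, 0.14]
eef_rot: [0.128, 0.992, -0.0, -0.001]
contact_force: [0.4, 0.1, -0.3]
opening: 0.16
finger_force: 14.8
```

Emit:
step_arm(
  increments=[
    [[0, -2.4, 0], [0, 0, 0]],
    [[0, -2.4, 0], [0, 0, 0]],
    [[0, -2.4, 0], [0, 0, 0]],
    [[0, -2.4, 0], [0, 0, 0]],
    [[0, -2.4, 0], [0, 0, 0]],
    [[0, -2.4, 0], [0, 0, 0]],
    [[0, -2.4, 0], [0, 0, 0]],
    [[0, -2.4, 0], [0, 0, 0]],
    [[0, -2.0, 0], [0, 0, 0]],
    [[0, -1.0, 0], [0, 0, 0]],
  ],
)

```text
clock: 32.95
tool_pos: [0.4248, -0.341, 0.1397]
eef_rot: [0.13, 0.992, -0.0, -0.001]
contact_force: [-0.5, 0.4, -0.3]
opening: 0.162
finger_force: 14.8
```

Emit:
step_arm(
  increments=[
    [[0, 0, -1.0], [0, 0, 0]],
    [[0, 0, -1.5], [0, 0, 0]],
    [[0, 0, -1.5], [0, 0, 0]],
    [[0, 0, -1.5], [0, 0, 0]],
    [[0, 0, -1.5], [0, 0, 0]],
    [[0, 0, -1.0], [0, 0, 0]],
    [[0, 0, -0.7], [0, 0, 0]],
    [[0, 0, -0.4], [0, 0, 0]],
    [[0, 0, -0.2], [0, 0, 0]],
    [[0, 0, 0], [0, 0, 0]],
  ],
)

```text
clock: 33.95
tool_pos: [0.4268, -0.3385, 0.0478]
eef_rot: [0.128, 0.992, -0.0, 0.0]
contact_force: [-0.4, 0.2, -0.3]
opening: 0.159
finger_force: 14.8
```

Emit:
step_arm(
  increments=[
    [[0, 0, -0.2], [0, 0, 0]],
    [[0, 0, -0.2], [0, 0, 0]],
    [[0, 0, -0.2], [0, 0, 0]],
    [[0, 0, -0.1], [0, 0, 0]],
    [[0, 0, 0], [0, 0, 0]],
    [[0, 0, -0.1], [0, 0, 0]],
    [[0, 0, 0], [0, 0, 0]],
    [[0, 0, 0], [0, 0, 0]],
    [[0, 0, 0], [0, 0, 0]],
    [[0, 0, 0], [0, 0, 0]],
  ],
)

```text
clock: 34.95
tool_pos: [0.4267, -0.3385, 0.0398]
eef_rot: [0.128, 0.992, 0.0, 0.0]
contact_force: [-1.1, -0.1, 0.3]
opening: 0.16
finger_force: 14.8
```

Emit:
step_arm(
  increments=[
    [[0, 0, -0.05], [0, 0, 0]],
    [[0, 0, 0], [0, 0, 0]],
    [[0, 0, 0], [0, 0, 0]],
    [[0, 0, -0.05], [0, 0, 0]],
    [[0, 0, 0], [0, 0, 0]],
    [[0, 0, 0], [0, 0, 0]],
    [[0, 0, 0], [0, 0, 0]],
    [[0, 0, 0], [0, 0, 0]],
    [[0, 0, 0], [0, 0, 0]],
    [[0, 0, 0], [0, 0, 0]],
  ],
)

```text
clock: 35.95
tool_pos: [0.427, -0.3389, 0.0391]
eef_rot: [0.128, 0.992, -0.0, 0.0]
contact_force: [-1.3, -1.4, 4.9]
opening: 0.161
finger_force: 14.9
```

Emit:
step_arm(
  increments=[
    [[0, 0, 0], [0, 0, 0]],
    [[0, 0, 0], [0, 0, 0]],
    [[0, 0, 0], [0, 0, 0]],
    [[0, 0, 0], [0, 0, 0]],
    [[0, 0, 0], [0, 0, 0]],
    [[0, 0, 0.5], [0, 0, 0]],
    [[0, 0, 1.5], [0, 0, 0]],
    [[0, 0, 2], [0, 0, 0]],
    [[0, 0, 2.5], [0, 0, 0]],
    [[0, 0, 2.5], [0, 0, 0]],
  ],
  fingers=0.5,
)

```text
clock: 36.95
tool_pos: [0.4265, -0.3383, 0.1298]
eef_rot: [0.128, 0.992, 0.0, -0.0]
contact_force: [-0.2, -0.1, -0.0]
opening: 0.5
finger_force: 0.0
```

Emit:
step_arm(
  increments=[
    [[1, 2.2, 0.5], [0, 0, 0]],
    [[1.5, 3.5, 0], [0, 0, 0]],
    [[1.5, 3.5, 0], [0, 0, 0]],
    [[1.5, 3.5, 0], [0, 0, 0]],
    [[1.5, 3.5, 0], [0, 0, 0]],
    [[1.5, 3.5, 0], [0, 0, 0]],
    [[1.5, 3.5, 0], [0, 0, 0]],
    [[1.5, 3.5, 0], [0, 0, 0]],
    [[1.2, 2.5, 0], [0, 0, 0]],
    [[0.5, 1.2, 0], [0, 0, 0]],
  ],
)

```text
clock: 37.95
tool_pos: [0.5599, -0.0307, 0.1343]
eef_rot: [0.126, 0.992, 0.001, 0.001]
contact_force: [-0.1, -0.7, 0.4]
opening: 0.499
finger_force: 0.0
```

Emit:
step_arm(
  increments=[
    [[0, 0, -1.0], [0, 0, 0]],
    [[0, 0, -1.5], [0, 0, 0]],
    [[0, 0, -1.5], [0, 0, 0]],
    [[0, 0, -1.5], [0, 0, 0]],
    [[0, 0, -1.5], [0, 0, 0]],
    [[0, 0, -1.0], [0, 0, 0]],
    [[0, 0, -0.6], [0, 0, 0]],
    [[0, 0, -0.4], [0, 0, 0]],
    [[0, 0, -0.3], [0, 0, 0]],
    [[0, 0, 0], [0, 0, 0]],
  ],
)

```text
clock: 38.95
tool_pos: [0.5587, -0.0346, 0.0407]
eef_rot: [0.128, 0.992, -0.0, -0.0]
contact_force: [-0.0, 0.4, 1.3]
opening: 0.503
finger_force: 0.0
```

```bash
python3 - <<'E'
from h import *
a=[]
for n,X in(("scene",(.558,-.036,.06)),("scene",(.425,-.341,.03))):
    p,d=r.snapshot(n);u,v=proj(n,X).astype(int);a.append(cv2.resize(p[v-40:v+40,u-40:u+40],(400,400),interpolation=2))
cv2.imwrite("pics/m8.png",np.hstack(a)[:,:,::-1])
E
```

```text
(no output)
```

View pics/m8.png

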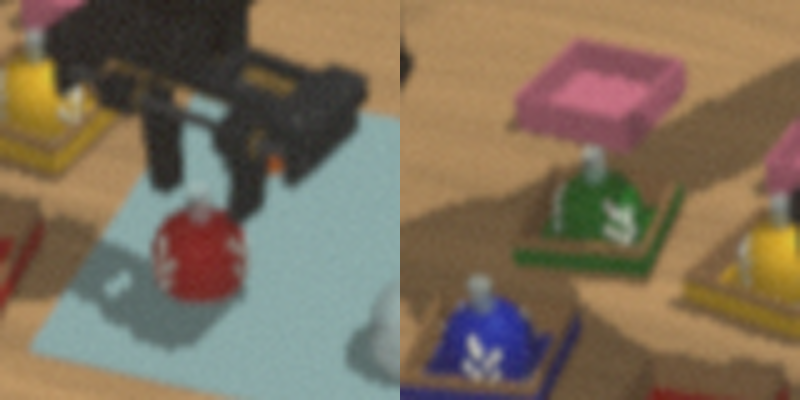

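Green stands in its box (right half, (600,210)), and the fingers straddle the red knob (200,205).

Emit:
step_arm(
  increments=[
    [[0, 0, -0.2], [0, 0, 0]],
    [[0, 0, -0.2], [0, 0, 0]],
    [[0, 0, 0], [0, 0, 0]],
    [[0, 0, 0], [0, 0, 0]],
    [[0, 0, 0], [0, 0, 0]],
    [[0, 0, 0], [0, 0, 0]],
    [[0, 0, 0], [0, 0, 0]],
    [[0, 0, 0], [0, 0, 0]],
    [[0, 0, 0], [0, 0, 0]],
    [[0, 0, 0], [0, 0, 0]],
  ],
)

```text
clock: 40.05
tool_pos: [0.5587, -0.0345, 0.0368]
eef_rot: [0.128, 0.992, 0.0, 0.0]
contact_force: [0.2, -0.2, 0.0]
opening: 0.502
finger_force: 0.0
```

Emit:
step_arm(
  increments=[
    [[0, 0, 0], [0, 0, 0]],
    [[0, 0, 0], [0, 0, 0]],
    [[0, 0, 0], [0, 0, 0]],
    [[0, 0, 0], [0, 0, 0]],
    [[0, 0, 0], [0, 0, 0]],
    [[0, 0, 0], [0, 0, 0]],
    [[0, 0, 0], [0, 0, 0]],
    [[0, 0, 0], [0, 0, 0]],
    [[0, 0, 0], [0, 0, 0]],
    [[0, 0, 0], [0, 0, 0]],
  ],
  fingers=0.0,
)

```text
clock: 41.05
tool_pos: [0.5587, -0.0345, 0.0367]
eef_rot: [0.128, 0.992, 0.0, -0.0]
contact_force: [0.5, 0.5, -0.9]
opening: 0.158
finger_force: 14.9
```

Emit:
step_arm(
  increments=[
    [[0, 0, 0.3], [0, 0, 0]],
    [[0, 0, 0.7], [0, 0, 0]],
    [[0, 0, 1.0], [0, 0, 0]],
    [[0, 0, 1.4], [0, 0, 0]],
    [[0, 0, 1.5], [0, 0, 0]],
    [[0, 0, 1.5], [0, 0, 0]],
    [[0, 0, 1.5], [0, 0, 0]],
    [[0, 0, 1.5], [0, 0, 0]],
    [[0, 0, 1.0], [0, 0, 0]],
    [[0, 0, 0], [0, 0, 0]],
  ],
)

```text
clock: 42.05
tool_pos: [0.5598, -0.0344, 0.1428]
eef_rot: [0.128, 0.992, 0.0, 0.002]
contact_force: [0.3, 0.1, -0.8]
opening: 0.16
finger_force: 14.9
```

Emit:
step_arm(
  increments=[
    [[0.3, -0.9, 0], [0, 0, 0]],
    [[0.5, -1.6, 0], [0, 0, 0]],
    [[0.5, -1.8, 0], [0, 0, 0]],
    [[0.6, -1.8, 0], [0, 0, 0]],
    [[0.6, -1.8, 0], [0, 0, 0]],
    [[0.6, -1.8, 0], [0, 0, 0]],
    [[0.6, -1.8, 0], [0, 0, 0]],
    [[0.5, -1.8, 0], [0, 0, 0]],
    [[0.4, -1.2, 0], [0, 0, 0]],
    [[0.1, -0.4, 0], [0, 0, 0]],
  ],
)

```text
clock: 43.05
tool_pos: [0.6054, -0.1858, 0.1398]
eef_rot: [0.129, 0.992, -0.0, -0.001]
contact_force: [0.3, 0.7, 0.1]
opening: 0.164
finger_force: 14.9
```

Emit:
step_arm(
  increments=[
    [[0, 0, -1.0], [0, 0, 0]],
    [[0, 0, -1.5], [0, 0, 0]],
    [[0, 0, -1.5], [0, 0, 0]],
    [[0, 0, -1.5], [0, 0, 0]],
    [[0, 0, -1.5], [0, 0, 0]],
    [[0, 0, -1.0], [0, 0, 0]],
    [[0, 0, -0.7], [0, 0, 0]],
    [[0, 0, -0.4], [0, 0, 0]],
    [[0, 0, -0.2], [0, 0, 0]],
    [[0, 0, 0], [0, 0, 0]],
  ],
)

```text
clock: 44.05
tool_pos: [0.606, -0.1835, 0.0479]
eef_rot: [0.128, 0.992, 0.0, 0.0]
contact_force: [0.7, 0.2, -1.8]
opening: 0.162
finger_force: 14.9
```

Emit:
step_arm(
  increments=[
    [[0, 0, -0.2], [0, 0, 0]],
    [[0, 0, -0.2], [0, 0, 0]],
    [[0, 0, -0.2], [0, 0, 0]],
    [[0, 0, -0.1], [0, 0, 0]],
    [[0, 0, 0], [0, 0, 0]],
    [[0, 0, -0.1], [0, 0, 0]],
    [[0, 0, 0], [0, 0, 0]],
    [[0, 0, 0], [0, 0, 0]],
    [[0, 0, 0], [0, 0, 0]],
    [[0, 0, 0], [0, 0, 0]],
  ],
)

```text
clock: 45.05
tool_pos: [0.6058, -0.1835, 0.0398]
eef_rot: [0.128, 0.992, 0.0, 0.0]
contact_force: [-1.0, 0.2, -0.8]
opening: 0.159
finger_force: 14.9
```

Emit:
step_arm(
  increments=[
    [[0, 0, -0.05], [0, 0, 0]],
    [[0, 0, 0], [0, 0, 0]],
    [[0, 0, 0], [0, 0, 0]],
    [[0, 0, -0.05], [0, 0, 0]],
    [[0, 0, 0], [0, 0, 0]],
    [[0, 0, 0], [0, 0, 0]],
    [[0, 0, 0], [0, 0, 0]],
    [[0, 0, 0], [0, 0, 0]],
    [[0, 0, 0], [0, 0, 0]],
    [[0, 0, 0], [0, 0, 0]],
  ],
)

```text
clock: 46.05
tool_pos: [0.606, -0.1839, 0.0392]
eef_rot: [0.128, 0.992, -0.0, 0.0]
contact_force: [-1.8, -1.8, 5.4]
opening: 0.163
finger_force: 14.9
```

Contact. Release, rise, and move aside for a final look.

Emit:
step_arm(
  increments=[
    [[0, 0, 0], [0, 0, 0]],
    [[0, 0, 0], [0, 0, 0]],
    [[0, 0, 0], [0, 0, 0]],
    [[0, 0, 0], [0, 0, 0]],
    [[0, 0, 0], [0, 0, 0]],
    [[0, 0, 0.5], [0, 0, 0]],
    [[0, 0, 1.5], [0, 0, 0]],
    [[0, 0, 2.5], [0, 0, 0]],
    [[0, 0, 3], [0, 0, 0]],
    [[0, 0, 3], [0, 0, 0]],
  ],
  fingers=0.5,
)

```text
clock: 47.05
tool_pos: [0.6058, -0.1834, 0.146]
eef_rot: [0.128, 0.992, 0.0, 0.0]
contact_force: [-0.4, -0.4, -0.2]
opening: 0.503
finger_force: 0.0
```

Emit:
step_arm(
  increments=[
    [[-1, 2, 1], [0, 0, 0]],
    [[-1, 3, 1], [0, 0, 0]],
    [[-1, 3, 1], [0, 0, 0]],
    [[-1, 3, 1], [0, 0, 0]],
    [[-1, 3, 1], [0, 0, 0]],
    [[-1, 3, 0], [0, 0, 0]],
    [[-1, 3, 0], [0, 0, 0]],
    [[-1, 3, 0], [0, 0, 0]],
    [[-1, 2, 0], [0, 0, 0]],
    [[0, 1, 0], [0, 0, 0]],
  ],
)

```text
clock: 48.05
tool_pos: [0.5146, 0.079, 0.1951]
eef_rot: [0.126, 0.992, 0.0, 0.0]
contact_force: [0.1, 0.2, -0.3]
opening: 0.502
finger_force: 0.0
```

Emit:
step_arm(
  increments=[
    [[-1, 3, 0], [0, 0, 0]],
    [[-1, 3, 0], [0, 0, 0]],
    [[-1, 3, 0], [0, 0, 0]],
    [[-1, 3, 0], [0, 0, 0]],
    [[-1, 3, 0], [0, 0, 0]],
    [[0, 3, 0], [0, 0, 0]],
    [[0, 3, 0], [0, 0, 0]],
    [[0, 2, 0], [0, 0, 0]],
    [[0, 0, 0], [0, 0, 0]],
    [[0, 0, 0], [0, 0, 0]],
  ],
)

```text
clock: 49.05
tool_pos: [0.4664, 0.3054, 0.194]
eef_rot: [0.128, 0.992, -0.0, 0.0]
contact_force: [-0.1, -0.9, -0.1]
opening: 0.5
finger_force: 0.0
```

```bash
python3 - <<'E'
from h import *
p,_=r.snapshot("scene");q,_=r.snapshot("top")
a=cv2.resize(p[140:270,180:500],(800,325),interpolation=2);b=cv2.resize(q[145:255,180:500],(800,275),interpolation=2)
cv2.imwrite("pics/fin.png",np.vstack([a,b])[:,:,::-1])
E
```

```text
(no output)
```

View pics/fin.png

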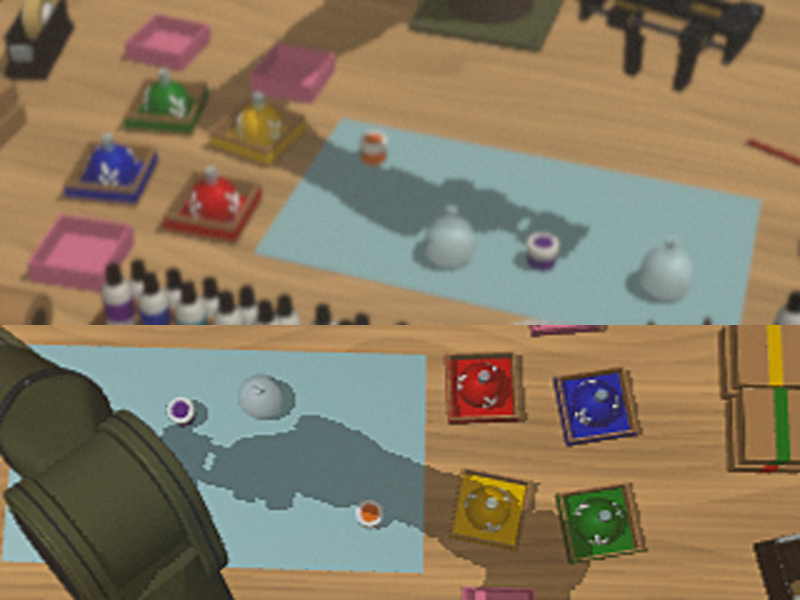

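All four painted bells stand upright in their own boxes: red (212,200), blue (110,165), yellow (258,125), green (165,100). Both clear bells stand undisturbed.

```bash
python3 -c "
from plant import r
print(r.finish_job())"
```

```text
the job is handed in; nothing more can be done
None
```

All four painted bells stand upright, knob up, in the boxes of their own colour, the two clear bells are where they were, and I handed the job in at about 49 s of the 102 s allowed.

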